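# Put the flat tool packs on charge and change the feed over

## Task

Put the flat cordless-tool packs on charge: lift the cover off the charger's covered bank, lay it flat on the rubber mat, and stand every small yellow-banded pack from the bench upright in the bank you uncovered, leaving the big green pack in the other bank alone. When all are loaded, move the feed switch from the bench side (yellow mark) to upright, which is off, leave it there for two seconds, and then push it fully over to the charger side (green mark). Last, press down the blue key in front of the bank you loaded and after it the green start key, never the other bank's key, and disturb nothing else on the bench.

Things in the scene. Friction and masses are not known exactly. Their poses are not given: they have to be found in the camera images.
- charger: grey twin-bank charger fixed to the bench, 125 mm deep (x) by 384 mm wide (y), 24 mm high; origin under its centre, its x axis points away from the robot, y to the robot's left. Two shallow tray-like banks stand side by side in its rear part, each 60 mm (x) by 176 mm (y) inside, floor 24 mm above the bench, rim 5 mm high and 4 mm thick (12 mm between the banks). Three keys stand on the front strip
- bank_left (a point): centre of the floor of the bank on the charger's +y side (24 mm above the bench); axes as the charger's. Four packs fit side by side along y at a 44 mm pitch, each with its x along the charger's x
- bank_right (a point): the same for the bank on the charger's -y side. At the start one bank is covered, the other holds the big pack; which is which varies
- cover: loose blue plate, 76 mm (x) by 184 mm (y) by 5 mm, lying on the rims of one bank at the start, 200 g; origin at the centre of its underside. A black upright grip bar 16 mm thick (x), 70 mm long (y) stands on its middle, its top 35 mm above the origin
- big_pack: big black pack with a green top, 54 x 140 x 62 mm high, 900 g, standing in the other bank; origin at the centre of its underside. Stays where it is
- pack1: flat (to be charged) small black pack with a yellow band and yellow cap: body 46 mm (x) by 36 mm (y) by 30 mm high, cap 34 x 26 mm up to 36 mm, about 300 g; origin at the centre of its underside. Stands upright on the bench at the start; two to four of pack1 to pack4 are there, the others are absent
- pack2: flat (to be charged) small black pack with a yellow band and yellow cap: body 46 mm (x) by 36 mm (y) by 30 mm high, cap 34 x 26 mm up to 36 mm, about 300 g; origin at the centre of its underside. Stands upright on the bench at the start; two to four of pack1 to pack4 are there, the others are absent
- pack3: flat (to be charged) small black pack with a yellow band and yellow cap: body 46 mm (x) by 36 mm (y) by 30 mm high, cap 34 x 26 mm up to 36 mm, about 300 g; origin at the centre of its underside. Stands upright on the bench at the start; two to four of pack1 to pack4 are there, the others are absent
- pack4: flat (to be charged) small black pack with a yellow band and yellow cap: body 46 mm (x) by 36 mm (y) by 30 mm high, cap 34 x 26 mm up to 36 mm, about 300 g; origin at the centre of its underside. Stands upright on the bench at the start; two to four of pack1 to pack4 are there, the others are absent
- mat: black rubber mat fixed to the bench, 220 mm (x) by 110 mm (y), 4 mm thick; origin at the centre of its underside
- feed_base: grey block of the feed switch, 70 mm (x) by 50 mm (y) by 25 mm high, fixed to the bench; origin at the centre of its underside. Its top has a yellow mark at the -x end (bench side, nearer the robot) and a green mark at the +x end (charger side). The lever turns about the block's y axis, 22 mm above the origin, and its ball's centre is 80 mm from that axis
- feed (a joint): angle of the switch lever: 0 leans 0.6 rad to the yellow mark (-x of its block), 0.6 stands upright (off), 1.2 leans fully to the green mark (+x). It stays wherever it is left; moving it takes about 1 N at the ball
- feed_tip (a point): centre of the red ball, 26 mm across, on the end of the lever
- key_left (a joint): press of the blue key in front of the left (+y) bank: 0 up, 0.006 m fully down; springs back; fully down takes 5 N
- key_right (a joint): the same for the blue key in front of the right (-y) bank
- key_start (a joint): the same for the green start key between them
- key_left_top (a point): middle of the top of the left blue key (28 mm across, its top 46 mm above the bench when up); it is pressed straight down and this point moves with it
- key_right_top (a point): middle of the top of the right blue key
- key_start_top (a point): middle of the top of the green start key
- glue: bystander: white glue bottle, 52 mm across, 120 mm high, origin at the centre of its underside
- driver: bystander: screwdriver with orange handle, lying; origin at its underside
- tape: bystander: yellow tape measure, 62 x 34 x 58 mm, origin at the centre of its underside
Mind the look-alikes: they are no part of the job. What is shaped like the pack4 but turquoise is not meant.

How it is judged:
By the outcome, as a careful person would: the job done as asked, in the order asked, and still so for the second after the job is handed in, with the robot touching nothing.
Of pack1, pack2, pack3, pack4 only 2 to 4 are there at a start; the rules pass over those that are not, and their reading is None.
At some moment in a run one of pack1, pack2, pack3, pack4 may be knocked a few centimetres aside while the robot is not near it.
It also fails if it takes over 210 s, if anything falls off the work surface, if the arm or the gripper's body presses on something with over 40 N, if the wrist force passes 120 N, or if a joint passes its speed limit or range.

## Robot

A 6-joint arm with a two-finger parallel gripper is mounted at the origin on the work surface. World frame = base frame: x ahead of the robot, y to its left, z up, the work surface at z = 0. Lengths are in m, angles in rad, forces in N, time in s.
With the tool pointing down it reaches from about 0.225 to 0.875 m from the base axis. Payload 3.4 kg.
Tool frame: the origin (TCP) lies on the centre line of the jaws, within the pads' length; the fingertips stand 14 mm ahead of it and the grasp point (between the pads) lies 5 mm behind it; z points along the fingers, y is the line along which they close (so a half turn about z gives the same grasp; the last joint's range is limited). The gripper opens to 85 mm and grips with 20 to 120 N. Pads are 22 mm wide; open, the fingers measure 114 mm over their backs; the gripper's body (76 mm by 85 mm) begins 54 mm behind the grasp point. The pads swing forward as they close: fully open they stand 13 mm farther back than shut.
Start: joints at [-1.446, 0.276, 1.505, -0, 1.361, -0.121], TCP at [0.14, -0.558, 0.245] pointing down, gripper open.
Joint ranges: [-2.89, 2.89], [-0.75, 2.08], [0.22, 2.7], [-1.18, 4.32], [0.11, 2.71], [-2.7, 2.7]. Speed limits (rad/s): [2.57, 2.57, 3.14, 3.14, 3.14, 3.14].

## Interface

Orientations are given as a unit quaternion [w, x, y, z].
In Python, from rig import manip, eyes gives the robot as it stands.
- The arm moves only by the shell command python3 -m creep 'ROWS' [FORCE]. ROWS is JSON, a list of rows, each a list of 5 numbers: the opening, from 0 (shut) to 1 (fully open), then the shift along the tool's x, y, z normalised to -1 to 1, where 1 is 0.5 m, then the turn about the tool's z normalised to -1 to 1, where 1 is 360 degrees. In form: [[fingers, dx, dy, dz, spin], ...]. A call has 1 to 10 rows; each row is the pose to reach, as a shift and turn from the pose commanded when the call began, along the tool's axes at that moment, turning the shorter way round; what a row does not reach only later rows make up. A row lasts 1/10 s, in which the tool goes at most 50 mm and 8.59 degrees, less where a joint would pass 70% of its speed; a pose out of reach is approached as far as the arm can. A call with a number of a shift or a turn outside -1 to 1 is refused whole. A call with a gripper value outside its range is refused whole. The fingers move at their own pace and stop on an object; FORCE is the grip in N (left out, the last holds). Time passes only in rows, so rows that repeat a pose let the fingers close. It gives the time, the measured TCP pose, the force, the opening and the grip force at its end, in the units of the state.
- manip.get_state(): the state, without advancing time (a new reading comes with each control period).
- eyes.get_image(name): name is "scene" or "top" or "wrist"; returns a dict with "frame" (400x640x3 uint8, red, green, blue), "fx", "fy", "cx", "cy" (pixels), "R" (3x3) and "t" (3): a world point X has camera coordinates R X + t. Camera axes: x right, y down, z forward; pixel columns grow to the right and rows downward; lengths in m; the calibration is good to about 2 mm. A picture is of the moment at which its call begins. There is no depth.
- manip.sign_off(): hands the job in; it is judged then, once.
Trained networks look in the newest picture that a camera, given by its name, has taken for a name from the list of things; names that differ only in an ending like _2 or _b are one class to them, and where a whole thing is asked for, a point or a joint stands for the part that bears it (a point fixed in the world has none). Each returns a list of dicts, best first, with "confidence" (0 to 1); they miss things now and then, are a little off and sometimes report something else, mostly with a low value. They report only what shows in the picture. A call takes as long as a camera call. They do not tell look-alikes from the thing itself.
- eyes.regions_of(camera, label): "mask" (400x640 bool, what is visible of it) and "bbox" ([left, top, right, bottom] in pixels, round what is visible of it).
- eyes.place_of(camera, label): "centre" ([column, row] in pixels: a listed point, or the origin of a listed thing).
The state is a dict: "clock": time; "qpos": joint angles; "qd": joint speeds; "effort": joint torques, N m; "position": TCP position; "ee_rot": TCP orientation; "contact_force": force on the tool from outside, world axes, zero at the start; "moment": the same for the moment, N m; "width": finger opening in m; "gripper_force": force on a finger pad.
Only numpy, scipy, OpenCV 4.12 (cv2) and the standard library are available. Lean on these libraries where they do the work, as an engineer would, in place of code of your own. Each camera call takes 0.05 s, during which the arm holds its last target. There are 200 camera calls.

## Working session

There is one attempt and no reset: what is moved stays moved. The work goes in short steps, Python scripts to look and compute and a shell command to move; the robot and the scene stay as the last step left them, time stands still between calls to the robot, and variables do not carry over. Pictures are saved under pics/ and viewed, at most 14 in all, crops included, and the job is handed in when it is done.

```bash
ls; mkdir -p pics; python3 - <<'E'
from rig import manip, eyes
import cv2
print(manip.get_state())
for n in("top","scene"):
    d=eyes.get_image(n); cv2.imwrite(f"pics/{n}0.png",d["frame"][...,::-1]); print(n,d["fx"],d["cx"],d["cy"],d["R"],d["t"])
    for l in ["charger","cover","big_pack","pack1","mat","feed_base","feed_tip","key_left_top","key_right_top","key_start_top","bank_left","bank_right","glue","driver","tape"]:
        print(l,[( [round(float(v)) for v in r["centre"]],round(r["confidence"],2)) for r in eyes.place_of(n,l)])
E
```

```text
pics
{'clock': 0.0, 'qpos': array([-1.44599439e+00,  2.76611766e-01,  1.50611493e+00,  2.25898746e-05,
        1.36070807e+00, -1.20988540e-01]), 'qd': array([ 0.00036891, -0.00013216, -0.00015516, -0.00063868, -0.00014517,
       -0.0007107 ]), 'effort': array([ 1.01680867e-03, -4.16759455e+01, -2.45801353e+01, -3.10552459e-04,
        1.08214360e-02, -1.51231955e-06]), 'position': array([ 0.13985754, -0.5572223 ,  0.24443738]), 'ee_rot': array([-9.21077227e-04,  9.92457749e-01,  1.22583717e-01,  9.28821929e-06]), 'contact_force': array([ 0.20691241,  0.22805964, -0.62949372]), 'moment': array([0.0565495 , 0.00215886, 0.00932939]), 'gripper_force': 0.0, 'width': 0.08513406933707565}
top 444.4270085049247 314.3531230769131 204.29629405733232 [[ 0.02184438 -0.99975687  0.0030025 ]
 [-0.98063777 -0.02201103 -0.1945895 ]
 [ 0.19460828  0.00130632 -0.98088017]] [-0.00487945  0.58708182  1.03511445]
charger [([325, 195], 0.77)]
cover []
big_pack [([366, 186], 0.84)]
pack1 [([385, 252], 0.84), ([356, 285], 0.75), ([222, 249], 0.71), ([348, 246], 0.62), ([309, 268], 0.54), ([166, 241], 0.51
[... 578 characters left out ...]
0.088615   -0.37619285  1.6692774 ]
charger [([318, 236], 0.86), ([352, 238], 0.55)]
cover [([352, 238], 0.97)]
big_pack [([394, 188], 0.41)]
pack1 [([296, 206], 0.73), ([389, 191], 0.7), ([322, 187], 0.64), ([285, 184], 0.63), ([268, 205], 0.49)]
mat [([436, 189], 0.83)]
feed_base [([205, 229], 0.77), ([214, 283], 0.68)]
feed_tip [([286, 239], 0.74), ([194, 202], 0.49)]
key_left_top [([317, 234], 0.51)]
key_right_top [([283, 219], 0.44), ([288, 238], 0.21)]
key_start_top [([318, 220], 0.43)]
bank_left [([353, 237], 0.74), ([353, 240], 0.64)]
bank_right [([285, 238], 0.55), ([285, 220], 0.53)]
glue [([216, 283], 0.89)]
driver [([328, 281], 0.62)]
tape [([446, 247], 0.56), ([317, 236], 0.52)]
```

```bash
python3 - <<'E'
import cv2
a=cv2.imread("pics/top0.png")[110:320,120:520]; cv2.imwrite("pics/top0c.png",cv2.resize(a,(800,420),interpolation=cv2.INTER_CUBIC))
a=cv2.imread("pics/scene0.png")[140:340,170:500]; cv2.imwrite("pics/scene0c.png",cv2.resize(a,(792,480),interpolation=cv2.INTER_CUBIC))
E
```

```text
(no output)
```

View pics/top0c.png

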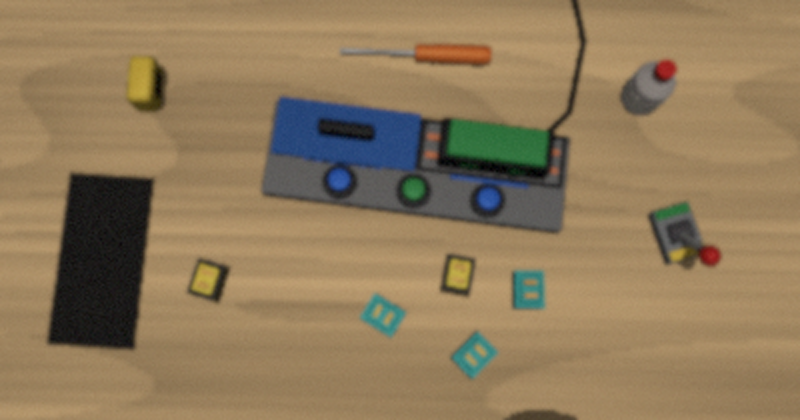

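View pics/scene0c.png

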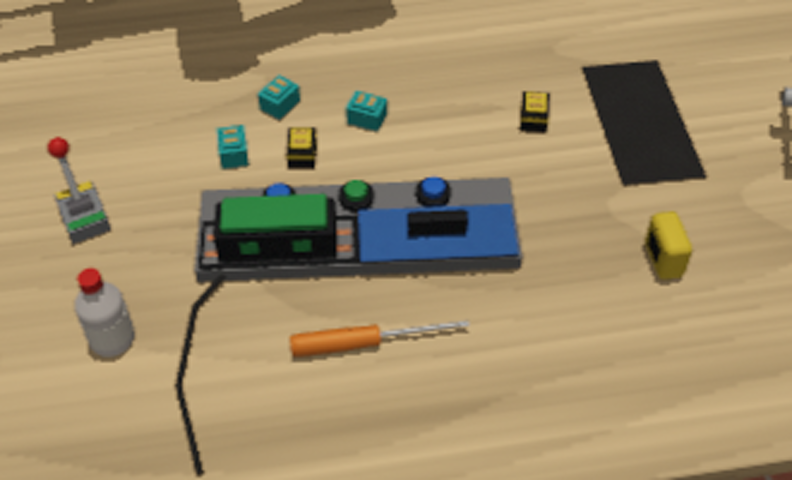

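The top view shows the cover (blue) on the left (+y) bank and the big green pack in the right bank.

Candidates for "pack", in top px:
- yellow-banded: (222,249) and (348,246)
- turquoise look-alikes: (309,268), (356,285) and (385,252)

I choose the two yellow ones. The lever is at (476,238), leaning to yellow. The mat is around (170,240).

```bash
cat > h.py <<'E'
import numpy as np, cv2
from rig import manip, eyes
from scipy.spatial.transform import Rotation as Ro
def back(d,px,z):
    px=np.atleast_2d(np.asarray(px,float)); r=np.c_[(px[:,0]-d["cx"])/d["fx"],(px[:,1]-d["cy"])/d["fy"],np.ones(len(px))]@np.asarray(d["R"])
    c=-np.asarray(d["R"]).T@np.asarray(d["t"]); return (c+r*((z-c[2])/r[:,2])[:,None])[:,:2]
HSV=dict(yellow=((20,110,90),(34,255,255)),blue=((105,110,60),(125,255,255)),green=((50,80,40),(80,255,255)),red=((0,150,60),(8,255,255)),turq=((82,80,60),(98,255,255)))
def blobs(d,col,z,amin=20,dark=None):
    h=cv2.cvtColor(d["frame"],cv2.COLOR_RGB2HSV)
    m=cv2.inRange(h,*HSV[col]) if dark is None else cv2.inRange(h,(0,0,0),(180,255,dark))
    n,l,s,c=cv2.connectedComponentsWithStats(m); out=[]
    for i in range(1,n):
        if s[i,4]<amin: continue
        ys,xs=np.where(l==i); p=back(d,np.c_[xs,ys],z); (c0,wh,a)=cv2.minAreaRect((p*1000).astype(np.float32))
        out.append(dict(px=c[i].round().astype(int).tolist(),n=int(s[i,4]),mean=p.mean(0).round(4).tolist(),rect=(np.round(c0,1).tolist(),np.round(wh,1).tolist(),round(a,1))))
    return out
def tri(views):  # [(d,px),...]
    A=[];b=[]
    for d,(u,v) in views:
        r=np.asarray(d["R"]).T@[(u-d["cx"])/d["fx"],(v-d["cy"])/d["fy"],1]; r/=np.linalg.norm(r); P=np.eye(3)-np.outer(r,r)
        c=-np.asarray(d["R"]).T@np.asarray(d["t"]); A.append(P);b.append(P@c)
    return np.linalg.solve(sum(A),sum(b))
def go(xy,z,ang=None):
    "rows needed: ang = world angle of tool y axis (closing line), mod pi; uses measured pose"
    s=manip.get_state(); q=s["ee_rot"]; R=Ro.from_quat([q[1],q[2],q[3],q[0]]); M=R.as_matrix()
    dl=M.T@(np.r_[xy,z]-s["position"]); ty=np.arctan2(M[1,1],M[0,1]); out=dict(shift=(dl/0.5).round(4).tolist(),ty_deg=round(np.degrees(ty),1),q6=round(s["qpos"][5],2),pos=s["position"].round(4).tolist())
    if ang is not None:
        w=(ang-ty+np.pi/2)%np.pi-np.pi/2; out["spin"]=round(-w/(2*np.pi),4)  # tool z down
    return out
E
python3 - <<'E'
from h import *
T=eyes.get_image("top");S=eyes.get_image("scene")
for n,d in(("top",T),("scene",S)):
    for c,z in(("yellow",.036),("blue",.046),("blue",.034),("green",.046),("green",.086),("red",.088)):
        for b in blobs(d,c,z): print(n,c,z,b)
for b in blobs(T,None,.004,600,55)[:6]: print("dark",b)
for b in blobs(T,None,.064,60,40)[:12]: print("dark64",b)
E
```

```text
top yellow 0.036 {'px': [190, 150], 'n': 326, 'mean': [0.7276, 0.3317], 'rect': ([724.0, 331.8], [35.8, 75.2], 88.5)}
top yellow 0.036 {'px': [631, 181], 'n': 187, 'mean': [0.6705, -0.7951], 'rect': ([670.8, -796.1], [38.0, 99.2], 83.1)}
top yellow 0.036 {'px': [617, 226], 'n': 428, 'mean': [0.5539, -0.7464], 'rect': ([555.0, -755.4], [91.8, 87.9], 11.8)}
top yellow 0.036 {'px': [459, 237], 'n': 48, 'mean': [0.5168, -0.3514], 'rect': ([516.9, -351.6], [14.9, 20.6], 1.3)}
top yellow 0.036 {'px': [349, 246], 'n': 180, 'mean': [0.4876, -0.0796], 'rect': ([488.0, -79.6], [29.9, 38.4], 77.8)}
top yellow 0.036 {'px': [222, 249], 'n': 183, 'mean': [0.4741, 0.2325], 'rect': ([473.9, 232.5], [29.7, 37.6], 72.9)}
top blue 0.046 {'px': [3, 154], 'n': 87, 'mean': [0.7021, 0.802], 'rect': ([699.2, 797.8], [45.3, 20.1], 9.1)}
top blue 0.046 {'px': [293, 179], 'n': 1974, 'mean': [0.6535, 0.0633], 'rect': ([640.0, 64.8], [182.4, 109.6], 83.9)}
top blue 0.046 {'px': [21, 186], 'n': 743, 'mean': [0.6192, 0.743], 'rect': ([619.9, 743.5], [35.1, 144.6], 68.7)}
top blue 0.046 {'px': [602, 190], 'n': 325,
[... 8251 characters left out ...]
57], 'rect': ([631.4, 757.0], [19.8, 124.4], 69.6)}
dark64 {'px': [34, 193], 'n': 558, 'mean': [0.5991, 0.6966], 'rect': ([601.8, 695.1], [38.1, 138.0], 68.6)}
dark64 {'px': [292, 175], 'n': 147, 'mean': [0.6597, 0.0644], 'rect': ([659.7, 63.9], [63.7, 15.5], 84.7)}
dark64 {'px': [363, 191], 'n': 327, 'mean': [0.6214, -0.1105], 'rect': ([636.4, -119.6], [136.0, 57.0], 81.3)}
dark64 {'px': [61, 188], 'n': 69, 'mean': [0.6116, 0.6318], 'rect': ([612.2, 632.3], [17.2, 32.0], 70.6)}
dark64 {'px': [170, 240], 'n': 3310, 'mean': [0.4904, 0.3527], 'rect': ([492.2, 352.5], [96.3, 200.6], 87.7)}
dark64 {'px': [302, 359], 'n': 340, 'mean': [0.2249, 0.0294], 'rect': ([224.4, 32.3], [22.6, 117.3], 6.7)}
```

```bash
python3 - <<'E'
from h import *
print(go([.661,.064],.16,np.radians(-6.1)), go([.40,-.25],.22,np.radians(-6.1)))
E
```

```text
{'shift': [1.3134, -0.9526, 0.1706], 'ty_deg': np.float64(-75.9), 'q6': np.float64(-0.12), 'pos': [0.1399, -0.5578, 0.2453], 'spin': np.float64(-0.1939)} {'shift': [0.6543, -0.4705, 0.0506], 'ty_deg': np.float64(-75.9), 'q6': np.float64(-0.12), 'pos': [0.1399, -0.5578, 0.2453], 'spin': np.float64(-0.1939)}
```

```bash
python3 -m creep '[[0.6,0.655,-0.471,0.03,-0.1939],[0.6,0.655,-0.471,0.03,-0.1939],[0.6,0.655,-0.471,0.03,-0.1939],[0.6,0.655,-0.471,0.03,-0.1939],[0.6,0.655,-0.471,0.03,-0.1939],[0.6,0.655,-0.471,0.03,-0.1939],[0.6,0.655,-0.471,0.03,-0.1939],[0.6,0.655,-0.471,0.03,-0.1939],[0.6,0.655,-0.471,0.03,-0.1939],[0.6,0.655,-0.471,0.03,-0.1939]]' 60
python3 -c "
from h import *
print(go([.661,.064],.16,np.radians(-6.1)))"
```

```text
clock: 2.7
position: [0.4009, -0.2486, 0.2303]
ee_rot: [0.0, 0.743, 0.669, -0.0]
contact_force: [-0.4, -0.8, 0.1]
width: 0.0513
gripper_force: 0.0
{'shift': [0.6759, 0.4527, 0.1402], 'ty_deg': np.float64(-5.9), 'q6': np.float64(-0.6), 'pos': [0.4009, -0.2486, 0.2303], 'spin': np.float64(0.0004)}
```

```bash
python3 -m creep '[[0.6,0.676,0.453,0.14,0],[0.6,0.676,0.453,0.14,0],[0.6,0.676,0.453,0.14,0],[0.6,0.676,0.453,0.14,0],[0.6,0.676,0.453,0.14,0],[0.6,0.676,0.453,0.14,0],[0.6,0.676,0.453,0.14,0],[0.6,0.676,0.453,0.14,0],[0.6,0.676,0.453,0.14,0],[0.6,0.676,0.453,0.14,0]]'
python3 - <<'E'
from h import *
W=eyes.get_image("wrist"); cv2.imwrite("pics/w1.png",W["frame"][...,::-1])
print(go([.661,.064],.053,np.radians(-6.1)))
for b in blobs(W,"blue",.034,200): print(b)
for b in blobs(W,"blue",.046,200): print(b)
for b in blobs(W,None,.064,200,40): print("d",b)
E
```

```text
clock: 3.7
position: [0.6622, 0.0617, 0.1591]
ee_rot: [-0.0, 0.744, 0.668, -0.001]
contact_force: [-0.1, -0.6, -0.3]
width: 0.0512
gripper_force: 0.0
{'shift': [0.0072, -0.0008, 0.2132], 'ty_deg': np.float64(-6.2), 'q6': np.float64(0.1), 'pos': [0.6612, 0.0605, 0.1596], 'spin': np.float64(-0.0002)}
{'px': [315, 176], 'n': 19288, 'mean': [0.6648, 0.0743], 'rect': ([663.7, 64.2], [183.2, 74.9], 83.7)}
{'px': [234, 194], 'n': 1130, 'mean': [0.5995, 0.0696], 'rect': ([599.5, 69.4], [31.4, 28.9], 36.5)}
{'px': [315, 176], 'n': 19288, 'mean': [0.6651, 0.077], 'rect': ([664.1, 67.4], [174.6, 71.3], 83.7)}
{'px': [234, 194], 'n': 1130, 'mean': [0.6029, 0.0725], 'rect': ([602.9, 72.3], [29.9, 27.5], 36.5)}
d {'px': [31, 8], 'n': 491, 'mean': [0.5057, 0.2052], 'rect': ([502.8, 205.3], [9.2, 32.2], 83.8)}
d {'px': [70, 13], 'n': 438, 'mean': [0.5281, 0.2004], 'rect': ([524.3, 201.9], [14.6, 18.3], 74.3)}
d {'px': [315, 196], 'n': 2034, 'mean': [0.6644, 0.0685], 'rect': ([664.3, 67.1], [70.3, 14.9], 83.3)}
d {'px': [241, 183], 'n': 906, 'mean': [0.6144, 0.0841], 'rect': ([610.8, 79.5], [38.5, 37.4], 6.9)}
d {'px': [317, 348], 'n': 49640, 'mean': [0.6514, -0.0582], 'rect': ([655.7, -36.7], [144.5, 541.7], 83.9)}
```

View pics/w1.png

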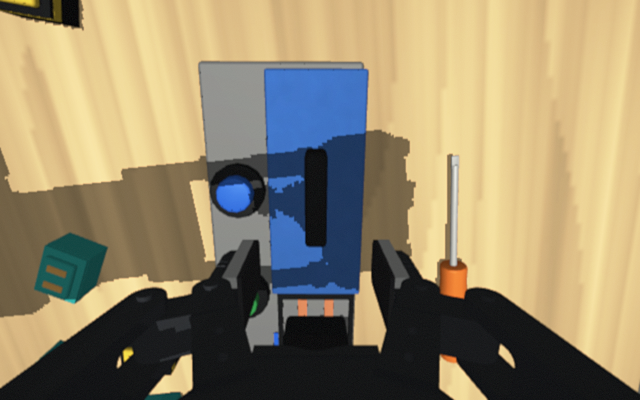

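The wrist picture shows the cover with its bar at px (315,196), the left blue key at (236,193), and both fingers clear of the key.

```bash
python3 -m creep '[[0.6,0.008,0.003,0.06,0],[0.6,0.008,0.003,0.12,0],[0.6,0.008,0.003,0.17,0],[0.6,0.008,0.003,0.2,0],[0.6,0.008,0.003,0.212,0],[0.6,0.008,0.003,0.212,0],[0,0.008,0.003,0.212,0],[0,0.008,0.003,0.212,0],[0,0.008,0.003,0.212,0],[0,0.008,0.003,0.212,0]]' 60
python3 -m creep '[[0,0,0,0,0],[0,0,0,0,0],[0,0,0,0,0],[0,0,0,0,0]]'
```

```text
clock: 4.75
position: [0.6641, 0.0659, 0.0559]
ee_rot: [0.001, 0.744, 0.668, 0.001]
contact_force: [-1.1, -0.2, 5.9]
width: 0.0149
gripper_force: 61.3
clock: 5.15
position: [0.6642, 0.0659, 0.0559]
ee_rot: [0.001, 0.744, 0.669, 0.001]
contact_force: [0.4, -1.2, 4.9]
width: 0.0146
gripper_force: 61.4
```

```bash
python3 -m creep '[[0,0,0,-0.03,0],[0,0,0,-0.08,0],[0,0,0,-0.15,0],[0,0,0,-0.22,0],[0,0,0,-0.25,0],[0,0,0,-0.25,0]]'
python3 - <<'E'
from h import *
print(go([.4985,.3716],.12,np.radians(87.7)))
E
```

```text
clock: 5.75
position: [0.665, 0.0664, 0.1822]
ee_rot: [0.002, 0.744, 0.669, 0.002]
contact_force: [-0.3, -0.2, -2.2]
width: 0.0147
gripper_force: 60.3
{'shift': [0.5716, -0.3966, 0.1225], 'ty_deg': np.float64(-6.1), 'q6': np.float64(0.1), 'pos': [0.665, 0.0664, 0.1822], 'spin': np.float64(0.2395)}
```

```bash
python3 -m creep '[[0,0.572,-0.397,0,-0.2605],[0,0.572,-0.397,0,-0.2605],[0,0.572,-0.397,0,-0.2605],[0,0.572,-0.397,0,-0.2605],[0,0.572,-0.397,0,-0.2605],[0,0.572,-0.397,0,-0.2605],[0,0.572,-0.397,0,-0.2605],[0,0.572,-0.397,0,-0.2605],[0,0.572,-0.397,0,-0.2605],[0,0.572,-0.397,0,-0.2605]]'
python3 -m creep '[[0,0,0,0,0],[0,0,0,0,0],[0,0,0,0,0]]'
python3 - <<'E'
from h import *
print(go([.4985,.3716],.06,np.radians(87.7)))
T=eyes.get_image("top"); cv2.imwrite("pics/t2.png",cv2.resize(T["frame"][110:320,120:520,::-1],(800,420)))
W=eyes.get_image("wrist"); cv2.imwrite("pics/w2.png",W["frame"][...,::-1])
E
```

```text
clock: 6.75
position: [0.4948, 0.3719, 0.177]
ee_rot: [-0.002, 0.085, 0.996, -0.001]
contact_force: [-0.9, 0.1, -1.3]
width: 0.0151
gripper_force: 60.3
clock: 7.05
position: [0.4962, 0.3713, 0.1784]
ee_rot: [-0.001, 0.09, 0.996, -0.0]
contact_force: [0.0, -0.6, -2.1]
width: 0.0146
gripper_force: 60.3
{'shift': [-0.0046, 0.0016, 0.2369], 'ty_deg': np.float64(79.7), 'q6': np.float64(-0.86), 'pos': [0.4962, 0.3713, 0.1784], 'spin': np.float64(-0.0222)}
```

View pics/w2.png

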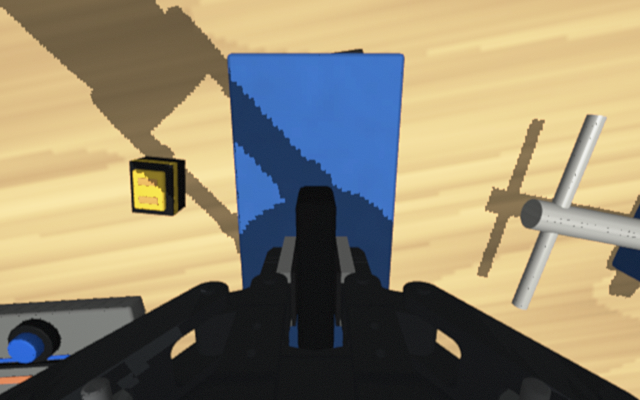

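The cover is held level over the mat, still turned 8° short. The yellow pack at px (158,187) is well clear.

```bash
python3 -m creep '[[0,-0.005,0.002,0.06,-0.0222],[0,-0.005,0.002,0.14,-0.0222],[0,-0.005,0.002,0.22,-0.0222],[0,-0.005,0.002,0.27,-0.0222],[0,-0.005,0.002,0.287,-0.0222],[0,-0.005,0.002,0.292,-0.0222],[0,-0.005,0.002,0.296,-0.0222],[0,-0.005,0.002,0.296,-0.0222]]'
```

```text
clock: 7.95
position: [0.5002, 0.3728, 0.0327]
ee_rot: [0.001, 0.019, 1.0, 0.001]
contact_force: [-0.0, -0.6, -2.3]
width: 0.0149
gripper_force: 60.2
```

```bash
python3 -m creep '[[0,0,0,0.003,0],[0,0,0,0.005,0],[0,0,0,0.005,0]]'; python3 -c "
from h import *
print(manip.get_state()['contact_force'])"
```

```text
clock: 8.25
position: [0.5001, 0.3728, 0.0309]
ee_rot: [0.001, 0.019, 1.0, 0.001]
contact_force: [-1.8, -0.7, 6.0]
width: 0.015
gripper_force: 61.3
[-1.75450924 -0.68585119  6.00978685]
```

```bash
python3 -m creep '[[0.5,0,0,0,0],[0.5,0,0,0,0],[0.5,0,0,0,0],[0.5,0,0,-0.02,0],[0.5,0,0,-0.1,0],[0.5,0,0,-0.2,0],[0.5,0,0,-0.28,0],[0.5,0,0,-0.28,0]]'
python3 - <<'E'
from h import *
T=eyes.get_image("top"); cv2.imwrite("pics/t3.png",cv2.resize(T["frame"][110:320,120:520,::-1],(800,420)))
for c,z in(("blue",.009),("yellow",.036)):
  for b in blobs(T,c,z,100): print(c,b)
W=eyes.get_image("wrist"); 
for b in blobs(W,"yellow",.036,100): print("W",b)
for b in blobs(W,"blue",.009,100): print("W",b)
E
```

```text
clock: 9.05
position: [0.5027, 0.3744, 0.1764]
ee_rot: [0.006, 0.019, 1.0, 0.004]
contact_force: [0.1, -0.5, 0.4]
width: 0.0423
gripper_force: 0.0
blue {'px': [30, 167], 'n': 169, 'mean': [0.679, 0.7523], 'rect': ([679.5, 757.0], [28.5, 61.3], 33.9)}
blue {'px': [602, 190], 'n': 330, 'mean': [0.6522, -0.7356], 'rect': ([659.6, -750.6], [94.3, 93.7], 11.5)}
blue {'px': [290, 195], 'n': 223, 'mean': [0.6185, 0.0721], 'rect': ([613.9, 72.7], [96.7, 42.2], 83.7)}
blue {'px': [364, 205], 'n': 237, 'mean': [0.5979, -0.1205], 'rect': ([592.8, -118.9], [96.2, 43.2], 84.4)}
blue {'px': [168, 241], 'n': 1544, 'mean': [0.494, 0.3747], 'rect': ([503.6, 373.4], [79.3, 187.2], 87.8)}
blue {'px': [575, 234], 'n': 295, 'mean': [0.5346, -0.6568], 'rect': ([539.2, -674.2], [93.0, 92.4], 11.1)}
yellow {'px': [190, 150], 'n': 333, 'mean': [0.7275, 0.3314], 'rect': ([723.9, 331.7], [37.0, 74.2], 86.4)}
yellow {'px': [631, 181], 'n': 188, 'mean': [0.6702, -0.795], 'rect': ([670.8, -796.1], [38.0, 99.2], 83.1)}
yellow {'px': [617, 226], 'n': 428, 'mean': [0.5537, -0.746], 'rect': ([554.9, -754.8], [91.6, 87.6], 11.4)}
yellow {'px': [349, 246], 'n': 177, 'mean': [0.4874, -0.0795], 'rect': ([487.5, -79.5], [37.2, 29.6], 0.2)}
yellow {'px': [223, 248], 'n': 153, 'mean': [0.4762, 0.2305], 'rect': ([474.9, 232.1], [29.1, 35.9], 74.8)}
W {'px': [166, 161], 'n': 137, 'mean': [0.4752, 0.2555], 'rect': ([476.9, 254.7], [6.4, 45.6], 79.5)}
W {'px': [139, 161], 'n': 1160, 'mean': [0.474, 0.2334], 'rect': ([474.4, 233.2], [27.1, 34.5], 74.1)}
W {'px': [314, 170], 'n': 15106, 'mean': [0.4951, 0.3744], 'rect': ([504.2, 374.0], [76.6, 184.5], 87.8)}
W {'px': [632, 243], 'n': 492, 'mean': [0.5761, 0.677], 'rect': ([574.7, 673.4], [43.9, 19.7], 12.9)}
W {'px': [619, 303], 'n': 1395, 'mean': [0.6413, 0.6781], 'rect': ([641.1, 682.2], [76.9, 32.1], 54.3)}
W {'px': [31, 324], 'n': 275, 'mean': [0.6417, 0.077], 'rect': ([641.5, 76.6], [52.2, 6.7], 83.6)}
```

View pics/t3.png

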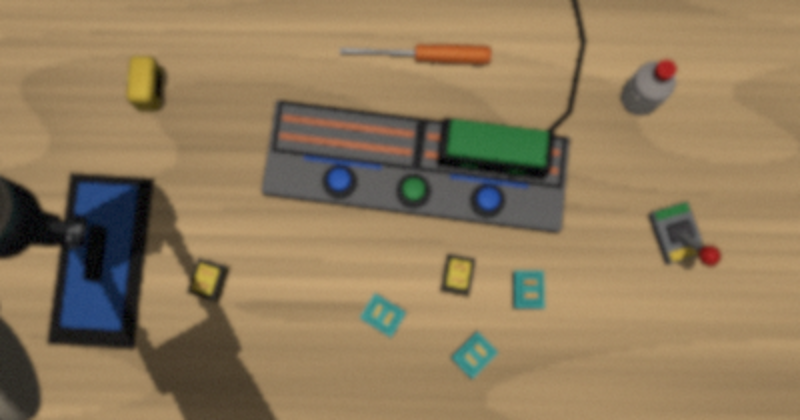

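The cover now lies flat inside the mat (crop px ~100,255) and the left bank is open. Pack A is next, at (0.474, 0.233) with its y axis at 74°.

```bash
python3 - <<'E'
from h import *
print(go([.4745,.2330],.10,np.radians(74.2)))
E
```

```text
{'shift': [0.04, -0.281, 0.1407], 'ty_deg': np.float64(87.8), 'q6': np.float64(-1.0), 'pos': [0.4996, 0.3725, 0.1706], 'spin': np.float64(0.0379)}
```

```bash
python3 -m creep '[[0.65,0.04,-0.281,0.04,0.038],[0.65,0.04,-0.281,0.07,0.038],[0.65,0.04,-0.281,0.1,0.038],[0.65,0.04,-0.281,0.14,0.038],[0.65,0.04,-0.281,0.14,0.038],[0.65,0.04,-0.281,0.14,0.038]]' 40
python3 - <<'E'
from h import *
W=eyes.get_image("wrist"); cv2.imwrite("pics/w4.png",W["frame"][...,::-1])
for b in blobs(W,"yellow",.036,100): print("W",b)
print(go([.4745,.2330],.022,np.radians(74.2)))
E
```

```text
clock: 9.75
position: [0.4735, 0.2326, 0.0981]
ee_rot: [-0.001, 0.138, 0.99, -0.0]
contact_force: [0.2, 0.9, 0.2]
width: 0.0554
gripper_force: 0.0
W {'px': [313, 179], 'n': 178, 'mean': [0.4499, 0.2397], 'rect': ([449.6, 239.7], [34.3, 1.8], 74.1)}
W {'px': [313, 217], 'n': 1782, 'mean': [0.473, 0.233], 'rect': ([473.6, 232.8], [25.6, 33.5], 74.1)}
{'shift': [-0.0004, -0.0004, 0.1538], 'ty_deg': np.float64(74.2), 'q6': np.float64(-0.97), 'pos': [0.4744, 0.2332, 0.0989], 'spin': np.float64(-0.0001)}
```

View pics/w4.png

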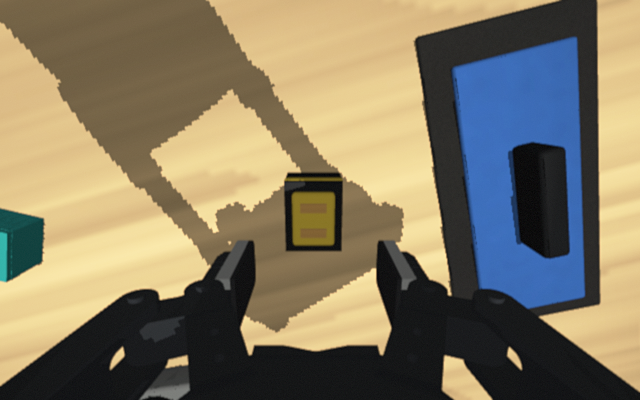

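The picture shows the yellow-banded pack at px (313,217), centred between the jaws.

```bash
python3 -m creep '[[0.65,0,0,0.08,0],[0.65,0,0,0.13,0],[0.65,0,0,0.153,0],[0.65,0,0,0.153,0],[0,0,0,0.153,0],[0,0,0,0.153,0],[0,0,0,0.153,0],[0,0,0,0.153,0],[0,0,0,0.153,0],[0,0,0,0.153,0]]' 40
python3 -m creep '[[0,0,0,-0.04,0],[0,0,0,-0.1,0],[0,0,0,-0.17,0],[0,0,0,-0.22,0],[0,0,0,-0.22,0]]'
python3 - <<'E'
from h import *
e=np.radians(83.8); y=np.array([np.cos(e),np.sin(e)]); c=np.array([.6637,.0650])
print(c+.04*y, c-.04*y, go(c+.04*y,.10,e))
E
```

```text
clock: 10.8
position: [0.4751, 0.2331, 0.0237]
ee_rot: [0.002, 0.138, 0.99, 0.001]
contact_force: [-0.1, 0.1, 6.9]
width: 0.035
gripper_force: 42.5
clock: 11.3
position: [0.476, 0.2333, 0.1356]
ee_rot: [0.003, 0.138, 0.99, 0.002]
contact_force: [1.0, 0.8, -2.4]
width: 0.0353
gripper_force: 41.5
[0.66801997 0.10476604] [0.65938003 0.02523396] {'shift': [-0.4392, -0.1427, 0.0734], 'ty_deg': np.float64(74.1), 'q6': np.float64(-0.97), 'pos': [0.476, 0.2333, 0.1356], 'spin': np.float64(-0.0268)}
```

```bash
python3 -m creep '[[0,-0.439,-0.143,0,-0.0268],[0,-0.439,-0.143,0,-0.0268],[0,-0.439,-0.143,0,-0.0268],[0,-0.439,-0.143,0,-0.0268],[0,-0.439,-0.143,0.03,-0.0268],[0,-0.439,-0.143,0.06,-0.0268],[0,-0.439,-0.143,0.07,-0.0268],[0,-0.439,-0.143,0.07,-0.0268]]'
python3 - <<'E'
from h import *
W=eyes.get_image("wrist"); cv2.imwrite("pics/w5.png",W["frame"][...,::-1])
e=np.radians(83.8); y=np.array([np.cos(e),np.sin(e)]); c=np.array([.6637,.0650])
print(go(c+.04*y,.048,e))
T=eyes.get_image("top"); print([b for b in blobs(T,"yellow",.036,100) if b["n"]<200][1:])
E
```

```text
clock: 12.1
position: [0.6631, 0.1038, 0.0944]
ee_rot: [-0.003, 0.054, 0.999, -0.0]
contact_force: [-0.7, 0.0, -2.9]
width: 0.0357
gripper_force: 41.3
{'shift': [-0.0085, 0.0021, 0.0956], 'ty_deg': np.float64(83.8), 'q6': np.float64(-1.41), 'pos': [0.6638, 0.1042, 0.0958], 'spin': np.float64(0.0)}
[{'px': [349, 246], 'n': 182, 'mean': [0.4876, -0.0795], 'rect': ([487.4, -79.5], [37.1, 29.6], 0.2)}]
```

View pics/w5.png

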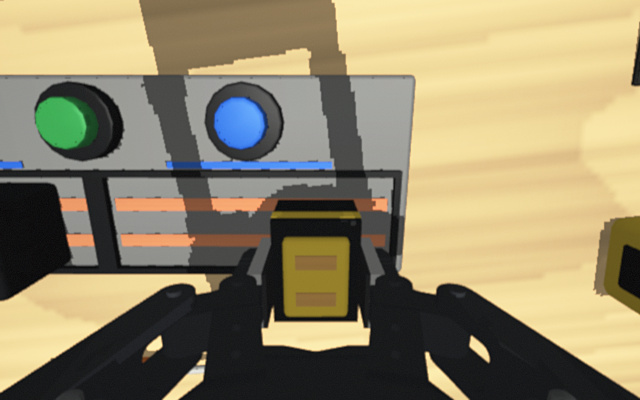

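The pack hangs over the left bank. The bank's inner opening spans px (107..393, 177..266), which I'll use to check its centre.

```bash
python3 - <<'E'
from h import *
W=eyes.get_image("wrist")
hs=cv2.cvtColor(W["frame"],cv2.COLOR_RGB2GRAY)
print(hs[165:190,150].tolist(), hs[255:280,150].tolist()); print(hs[222,95:120].tolist(), hs[190,380:410].tolist())
E=back(W,[(107,177),(393,177),(107,266),(107,171),(150,270)],.029); print(E.round(4))
e=np.radians(83.8); y=np.array([np.cos(e),np.sin(e)]); x=np.array([y[1],-y[0]]); c=np.array([.6637,.0650])
print(((E-c)@np.c_[x,y]).round(4))
E
```

```text
[129, 69, 31, 39, 43, 42, 41, 43, 68, 120, 153, 158, 156, 156, 154, 156, 155, 155, 156, 154, 153, 153, 154, 154, 154] [145, 143, 144, 144, 142, 116, 60, 14, 14, 22, 35, 32, 31, 46, 112, 184, 221, 222, 220, 221, 220, 220, 219, 220, 220]
[32, 33, 33, 35, 35, 34, 33, 34, 33, 34, 36, 33, 35, 36, 36, 30, 19, 11, 9, 24, 80, 141, 152, 149, 149] [155, 154, 156, 156, 154, 154, 156, 156, 145, 93, 53, 28, 32, 50, 54, 53, 49, 51, 85, 139, 157, 156, 148, 136, 140, 175, 205, 208, 207, 206]
[[ 0.6269 -0.0174]
 [ 0.6456  0.1554]
 [ 0.685  -0.0338]
 [ 0.6233 -0.0164]
 [ 0.6909 -0.0064]]
[[-0.0277 -0.0859]
 [-0.0277  0.0879]
 [ 0.0319 -0.0959]
 [-0.0314 -0.0853]
 [ 0.0348 -0.068 ]]
```

```bash
python3 -m creep '[[0,-0.0085,0.002,0.03,0],[0,-0.0085,0.002,0.06,0],[0,-0.0085,0.002,0.08,0],[0,-0.0085,0.002,0.09,0],[0,-0.0085,0.002,0.096,0],[0,-0.0085,0.002,0.098,0],[0,-0.0085,0.002,0.098,0]]'
```

```text
clock: 12.95
position: [0.6701, 0.1043, 0.0486]
ee_rot: [0.0, 0.054, 0.999, 0.0]
contact_force: [-0.2, 0.6, -2.7]
width: 0.0354
gripper_force: 41.4
```

```bash
python3 -m creep '[[0,0.002,0,0.004,0],[0,0.002,0,0.005,0],[0,0.002,0,0.005,0]]'
```

```text
clock: 13.25
position: [0.67, 0.1044, 0.0478]
ee_rot: [0.002, 0.054, 0.999, 0.0]
contact_force: [-1.0, -0.3, 5.0]
width: 0.0351
gripper_force: 42.3
```

```bash
python3 -m creep '[[0.55,0,0,0,0],[0.55,0,0,0,0],[0.55,0,0,0,0],[0.55,0,0,-0.03,0],[0.55,0,0,-0.1,0],[0.55,0,0,-0.17,0],[0.65,0,0,-0.2,0],[0.65,0,0,-0.2,0]]'
python3 - <<'E'
from h import *
T=eyes.get_image("top");S=eyes.get_image("scene")
for d in(T,S): print([b for b in blobs(d,"yellow",.036,60) if b["n"]<200])
W=eyes.get_image("wrist")
for b in blobs(W,"yellow",.060,300): print("W",b)
print(go([.4873,-.0795],.10,np.radians(79)))
E
```

```text
clock: 14.05
position: [0.6709, 0.1046, 0.1502]
ee_rot: [0.004, 0.054, 0.999, 0.0]
contact_force: [-0.3, -0.1, 0.3]
width: 0.0551
gripper_force: 0.0
[{'px': [631, 181], 'n': 197, 'mean': [0.6703, -0.7947], 'rect': ([670.8, -794.8], [40.6, 99.6], 83.1)}, {'px': [349, 246], 'n': 180, 'mean': [0.4876, -0.0795], 'rect': ([487.9, -79.6], [29.5, 38.5], 81.1)}]
[{'px': [295, 197], 'n': 81, 'mean': [0.487, -0.0788], 'rect': ([486.9, -79.1], [27.5, 33.6], 80.5)}, {'px': [367, 231], 'n': 80, 'mean': [0.6517, 0.1106], 'rect': ([651.0, 110.3], [25.6, 32.8], 80.7)}]
W {'px': [316, 207], 'n': 1434, 'mean': [0.669, 0.1061], 'rect': ([669.3, 105.8], [25.4, 33.5], 84.6)}
W {'px': [604, 234], 'n': 5672, 'mean': [0.7112, 0.3034], 'rect': ([714.3, 298.3], [82.1, 57.8], 8.4)}
{'shift': [0.3192, -0.4047, 0.0907], 'ty_deg': np.float64(83.8), 'q6': np.float64(-1.41), 'pos': [0.6679, 0.1044, 0.145], 'spin': np.float64(0.0133)}
```

```bash
python3 -m creep '[[0.65,0.319,-0.405,0,0.0133],[0.65,0.319,-0.405,0,0.0133],[0.65,0.319,-0.405,0,0.0133],[0.65,0.319,-0.405,0,0.0133],[0.65,0.319,-0.405,0.05,0.0133],[0.65,0.319,-0.405,0.09,0.0133],[0.65,0.319,-0.405,0.09,0.0133],[0.65,0.319,-0.405,0.09,0.0133]]' 40
python3 - <<'E'
from h import *
W=eyes.get_image("wrist"); cv2.imwrite("pics/w6.png",W["frame"][...,::-1])
for b in blobs(W,"yellow",.036,600): print("W",b)
print(go([.4875,-.0795],.0235,np.radians(80)))
E
```

```text
clock: 15.0
position: [0.4882, -0.0794, 0.1001]
ee_rot: [-0.001, 0.096, 0.995, 0.0]
contact_force: [-0.0, -0.1, 1.2]
width: 0.0556
gripper_force: 0.0
W {'px': [312, 214], 'n': 1715, 'mean': [0.4865, -0.0792], 'rect': ([487.0, -79.3], [25.3, 34.3], 80.3)}
{'shift': [0.0037, -0.0011, 0.1548], 'ty_deg': np.float64(79.0), 'q6': np.float64(-1.68), 'pos': [0.4894, -0.0793, 0.1009], 'spin': np.float64(-0.0028)}
```

View pics/w6.png

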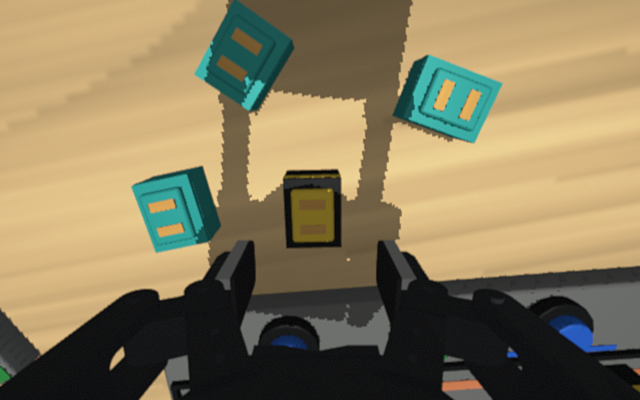

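The yellow pack is at px (312,214) between the jaws, and all three turquoise ones are clear of the fingers.

```bash
python3 -m creep '[[0.65,0.004,-0.001,0.08,-0.003],[0.65,0.004,-0.001,0.13,-0.003],[0.65,0.004,-0.001,0.154,-0.003],[0.65,0.004,-0.001,0.154,-0.003],[0,0.004,-0.001,0.154,-0.003],[0,0.004,-0.001,0.154,-0.003],[0,0.004,-0.001,0.154,-0.003],[0,0.004,-0.001,0.154,-0.003],[0,0.004,-0.001,0.154,-0.003],[0,0.004,-0.001,0.154,-0.003]]' 40
python3 -m creep '[[0,0,0,-0.04,0],[0,0,0,-0.1,0],[0,0,0,-0.17,0],[0,0,0,-0.23,0],[0,0,0,-0.23,0]]'
python3 - <<'E'
from h import *
e=np.radians(83.8); y=np.array([np.cos(e),np.sin(e)]); c=np.array([.6637,.0650])
print(c-.04*y, go(c-.04*y,.10,e))
E
```

```text
clock: 16.05
position: [0.4878, -0.0799, 0.025]
ee_rot: [0.002, 0.087, 0.996, -0.0]
contact_force: [2.1, 2.1, 6.4]
width: 0.0354
gripper_force: 42.1
clock: 16.55
position: [0.4883, -0.0806, 0.1423]
ee_rot: [0.004, 0.086, 0.996, -0.001]
contact_force: [0.2, -0.8, -2.8]
width: 0.0352
gripper_force: 41.2
[0.65938003 0.02523396] {'shift': [-0.2999, 0.2675, 0.0865], 'ty_deg': np.float64(80.1), 'q6': np.float64(-1.7), 'pos': [0.4883, -0.0806, 0.1423], 'spin': np.float64(-0.0103)}
```

```bash
python3 -m creep '[[0,-0.3,0.2675,0,-0.0103],[0,-0.3,0.2675,0,-0.0103],[0,-0.3,0.2675,0,-0.0103],[0,-0.3,0.2675,0,-0.0103],[0,-0.3,0.2675,0,-0.0103],[0,-0.3,0.2675,0.05,-0.0103],[0,-0.3,0.2675,0.08,-0.0103],[0,-0.3,0.2675,0.08,-0.0103],[0,-0.3,0.2675,0.08,-0.0103]]'
python3 - <<'E'
from h import *
e=np.radians(83.8); y=np.array([np.cos(e),np.sin(e)]); c=np.array([.6637,.0650])
print(go(c-.04*y,.049,e))
E
```

```text
clock: 17.45
position: [0.6558, 0.0259, 0.0973]
ee_rot: [-0.002, 0.054, 0.999, -0.0]
contact_force: [0.6, 0.1, -2.5]
width: 0.0352
gripper_force: 41.3
{'shift': [-0.0076, -0.0006, 0.0967], 'ty_deg': np.float64(83.8), 'q6': np.float64(-1.53), 'pos': [0.6558, 0.0259, 0.0973], 'spin': np.float64(-0.0001)}
```

```bash
python3 -m creep '[[0,-0.006,-0.001,0.03,0],[0,-0.006,-0.001,0.06,0],[0,-0.006,-0.001,0.08,0],[0,-0.006,-0.001,0.092,0],[0,-0.006,-0.001,0.097,0],[0,-0.006,-0.001,0.099,0],[0,-0.006,-0.001,0.101,0],[0,-0.006,-0.001,0.102,0],[0,-0.006,-0.001,0.102,0]]'
```

```text
clock: 18.35
position: [0.6604, 0.0253, 0.0491]
ee_rot: [0.001, 0.054, 0.999, -0.0]
contact_force: [-0.9, 0.6, 3.7]
width: 0.0351
gripper_force: 42.1
```

```bash
python3 -m creep '[[0.55,0,0,0,0],[0.55,0,0,0,0],[0.55,0,0,0,0],[0.55,0,0,-0.03,0],[0.55,0,0,-0.1,0],[0.55,0,0,-0.18,0],[0.55,0,0,-0.26,0],[0.55,0,0,-0.26,0]]'
python3 - <<'E'
from h import *
T=eyes.get_image("top");S=eyes.get_image("scene");W=eyes.get_image("wrist"); cv2.imwrite("pics/w7.png",W["frame"][...,::-1])
for d in(T,S,W): print([b for b in blobs(d,"yellow",.060,60) if b["n"]<2000])
rt=min([b for b in blobs(T,"red",.08)],key=lambda b:abs(b["px"][0]-474)); rs=min(blobs(S,"red",.08),key=lambda b:abs(b["px"][0]-194)+abs(b["px"][1]-201))
def cen(d,px):
    h=cv2.cvtColor(d["frame"],cv2.COLOR_RGB2HSV); m=cv2.inRange(h,(0,150,40),(9,255,255))|cv2.inRange(h,(172,150,40),(180,255,255)); m[:,:px[0]-15]=0;m[:,px[0]+15:]=0;m[:px[1]-15]=0;m[px[1]+15:]=0
    M=cv2.moments(m,True); return M["m10"]/M["m00"],M["m01"]/M["m00"]
a,b=cen(T,rt["px"]),cen(S,rs["px"]); print(a,b,"ball",tri([(T,a),(S,b)]))
for d,n in((T,"top"),(S,"scene")):
    print([b for b in blobs(d,"green",.025,30) if abs(b["mean"][1]+.34)<.05],[b for b in blobs(d,"yellow",.025,10) if abs(b["mean"][1]+.36)<.05])
    print([(back(d,r["centre"],0).round(4).tolist(),r["confidence"]) for r in eyes.place_of(n,"feed_base")])
E
```

```text
clock: 19.15
position: [0.6639, 0.0252, 0.1847]
ee_rot: [0.007, 0.054, 0.999, -0.0]
contact_force: [-0.3, -0.2, -0.1]
width: 0.0468
gripper_force: 0.0
[{'px': [190, 150], 'n': 339, 'mean': [0.7196, 0.3239], 'rect': ([715.3, 324.2], [36.0, 75.3], 87.1)}, {'px': [276, 171], 'n': 152, 'mean': [0.6693, 0.1056], 'rect': ([669.0, 105.5], [36.1, 29.8], 1.3)}, {'px': [631, 181], 'n': 192, 'mean': [0.6636, -0.777], 'rect': ([663.0, -778.3], [37.2, 94.4], 83.1)}, {'px': [307, 178], 'n': 85, 'mean': [0.6531, 0.0286], 'rect': ([654.0, 29.1], [23.1, 22.4], 1.3)}, {'px': [617, 226], 'n': 427, 'mean': [0.55, -0.7294], 'rect': ([550.9, -738.3], [89.3, 86.6], 11.5)}]
[{'px': [64, 242], 'n': 443, 'mean': [0.5749, -0.7266], 'rect': ([572.6, -731.8], [115.2, 93.5], 12.0)}, {'px': [367, 230], 'n': 102, 'mean': [0.6694, 0.106], 'rect': ([667.9, 106.1], [27.7, 35.6], 80.7)}, {'px': [338, 231], 'n': 81, 'mean': [0.6592, 0.0274], 'rect': ([658.6, 27.6], [25.2, 35.5], 80.7)}, {'px': [449, 242], 'n': 387, 'mean': [0.7431, 0.3161], 'rect': ([742.6, 313.8], [54.4, 93.6], 88.0)}, {'px': [24, 288], 'n': 641, 'mean
[... 576 characters left out ...]
]
(474.3414634146341, 237.29268292682926) (193.78571428571428, 200.98214285714286) ball [ 0.50943562 -0.36859086  0.09398459]
[{'px': [456, 215], 'n': 74, 'mean': [0.5732, -0.349], 'rect': ([573.3, -349.2], [11.1, 42.3], 17.9)}] [{'px': [459, 237], 'n': 54, 'mean': [0.5184, -0.3564], 'rect': ([518.4, -358.9], [15.1, 28.2], 1.3)}]
[([[0.548, -0.3696]], 0.74)]
[{'px': [206, 232], 'n': 54, 'mean': [0.5709, -0.3485], 'rect': ([570.8, -348.5], [13.1, 42.0], 18.3)}] [{'px': [205, 217], 'n': 21, 'mean': [0.5139, -0.3531], 'rect': ([514.0, -353.1], [13.0, 16.5], 16.0)}, {'px': [196, 220], 'n': 20, 'mean': [0.523, -0.3789], 'rect': ([522.8, -378.9], [12.9, 16.2], 16.0)}]
[([[0.5448, -0.3562]], 0.87)]
```

View pics/w7.png

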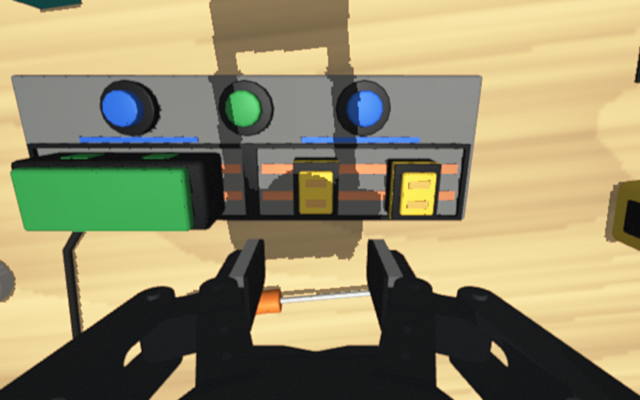

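Both packs stand upright in the left bank at px (315,190) and (415,190), with the big pack untouched. Next is the feed lever: base near (0.546,-0.3575), x axis at about 17.6°.

```bash
python3 - <<'E'
from h import *
print(go([.507,-.371],.185,np.radians(107.6)))
E
```

```text
{'shift': [0.2163, -0.8211, -0.0172], 'ty_deg': np.float64(83.8), 'q6': np.float64(-1.53), 'pos': [0.6589, 0.0254, 0.176], 'spin': np.float64(-0.0661)}
```

```bash
python3 -m creep '[[0.55,0.216,-0.821,-0.03,0.434],[0.55,0.216,-0.821,-0.03,0.434],[0.55,0.216,-0.821,-0.03,0.434],[0.55,0.216,-0.821,-0.03,0.434],[0.55,0.216,-0.821,-0.03,0.434],[0.55,0.216,-0.821,-0.03,0.434],[0.55,0.216,-0.821,-0.03,0.434],[0.55,0.216,-0.821,-0.03,0.434],[0.55,0.216,-0.821,-0.03,0.434],[0.55,0.216,-0.821,-0.03,0.434]]' 20
python3 - <<'E'
from h import *
print(go([.507,-.371],.185,np.radians(107.6)))
E
```

```text
clock: 20.4
position: [0.506, -0.3748, 0.1908]
ee_rot: [-0.001, 0.724, 0.69, -0.001]
contact_force: [-0.3, 0.2, -0.9]
width: 0.0471
gripper_force: 0.0
{'shift': [0.0077, 0.0018, 0.0116], 'ty_deg': np.float64(-2.8), 'q6': np.float64(-0.7), 'pos': [0.506, -0.3748, 0.1908], 'spin': np.float64(0.1934)}
```

```bash
python3 -m creep '[[0.55,0.008,0.002,0.01,0.193],[0.55,0.008,0.002,0.01,0.193],[0.55,0.008,0.002,0.01,0.193],[0.55,0.008,0.002,0.01,0.193],[0.55,0.008,0.002,0.01,0.193],[0.55,0.008,0.002,0.01,0.193],[0.55,0.008,0.002,0.01,0.193],[0.55,0.008,0.002,0.01,0.193],[0.55,0.008,0.002,0.01,0.193],[0.55,0.008,0.002,0.01,0.193]]' 20
python3 - <<'E'
from h import *
W=eyes.get_image("wrist"); cv2.imwrite("pics/w8.png",W["frame"][...,::-1])
for b in blobs(W,"red",.088,200)+blobs(W,"green",.025,100)+blobs(W,"yellow",.025,100): print(b)
print(eyes.place_of("wrist","feed_tip")[:2])
print(go([.507,-.371],.083,np.radians(107.6)))
E
```

```text
clock: 21.4
position: [0.5089, -0.3667, 0.1865]
ee_rot: [-0.001, 0.987, 0.161, -0.001]
contact_force: [0.3, 0.4, 0.1]
width: 0.0468
gripper_force: 0.0
{'px': [616, 151], 'n': 4094, 'mean': [0.6108, -0.5491], 'rect': ([606.9, -546.3], [82.1, 39.7], 33.2)}
{'px': [321, 208], 'n': 959, 'mean': [0.5082, -0.3704], 'rect': ([508.2, -370.6], [25.7, 25.3], 18.5)}
{'px': [322, 109], 'n': 767, 'mean': [0.5732, -0.3497], 'rect': ([573.1, -349.6], [11.5, 43.5], 18.5)}
{'px': [305, 172], 'n': 258, 'mean': [0.5173, -0.3529], 'rect': ([517.4, -352.9], [11.8, 16.1], 18.5)}
{'px': [336, 172], 'n': 230, 'mean': [0.5259, -0.3796], 'rect': ([525.9, -379.7], [10.9, 15.3], 18.5)}
[{'centre': [319.1, 206.5], 'confidence': 0.89}]
{'shift': [-0.0064, 0.0066, 0.2082], 'ty_deg': np.float64(-71.5), 'q6': np.float64(0.51), 'pos': [0.5091, -0.3669, 0.1871], 'spin': np.float64(0.0025)}
```

View pics/w8.png

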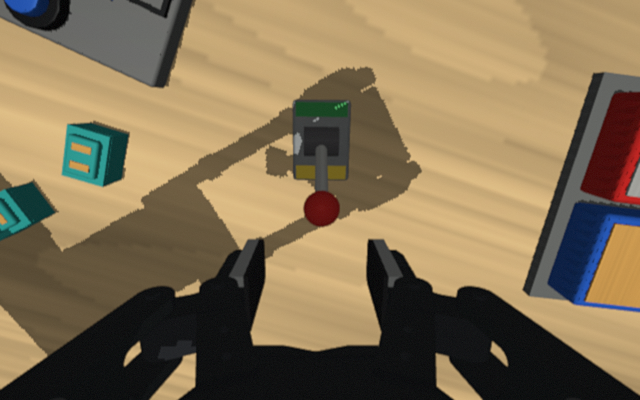

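Ball at px (321,208), between the jaws; tool x is aligned with the block's x (18.5°).

```bash
python3 -m creep '[[0.55,-0.004,0.006,0.08,0],[0.55,-0.004,0.006,0.15,0],[0.55,-0.004,0.006,0.19,0],[0.55,-0.004,0.006,0.208,0],[0.55,-0.004,0.006,0.208,0],[0,-0.004,0.006,0.208,0],[0,-0.004,0.006,0.208,0],[0,-0.004,0.006,0.208,0],[0,-0.004,0.006,0.208,0],[0,-0.004,0.006,0.208,0]]' 20
python3 -m creep '[[0,0,0,0,0],[0,0,0,0,0]]'
```

```text
clock: 22.5
position: [0.5084, -0.3711, 0.0849]
ee_rot: [0.001, 0.987, 0.16, 0.0]
contact_force: [-2.3, 0.2, 5.1]
width: 0.0242
gripper_force: 19.9
clock: 22.7
position: [0.5081, -0.3712, 0.0847]
ee_rot: [0.001, 0.987, 0.16, -0.0]
contact_force: [-3.4, 0.5, 6.3]
width: 0.0242
gripper_force: 19.9
```

```bash
python3 -m creep '[[0,0.010,0,-0.006,0],[0,0.021,0,-0.012,0],[0,0.043,0,-0.021,0],[0,0.066,0,-0.026,0],[0,0.08,0,-0.028,0],[0,0.09,0,-0.028,0],[0,0.09,0,-0.028,0],[0,0.09,0,-0.028,0]]'
python3 - <<'E'
from h import *
T=eyes.get_image("top");S=eyes.get_image("scene");W=eyes.get_image("wrist"); cv2.imwrite("pics/w9.png",W["frame"][...,::-1])
for d in (T,S,W):
  for b in blobs(d,"red",.102,20):
    if abs(b["mean"][1]+.357)<.04: print(b)
print(manip.get_state()["contact_force"])
E
```

```text
clock: 23.5
position: [0.5517, -0.3568, 0.0976]
ee_rot: [0.001, 0.987, 0.16, 0.0]
contact_force: [2.6, -4.9, -4.0]
width: 0.0247
gripper_force: 20.0
{'px': [452, 144], 'n': 77, 'mean': [0.7339, -0.3233], 'rect': ([734.1, -322.9], [18.7, 25.7], 45.8)}
{'px': [197, 208], 'n': 58, 'mean': [0.5469, -0.3565], 'rect': ([545.8, -357.3], [27.5, 24.3], 52.0)}
{'px': [207, 256], 'n': 89, 'mean': [0.7179, -0.3225], 'rect': ([718.3, -322.7], [33.0, 23.6], 10.4)}
{'px': [316, 284], 'n': 2918, 'mean': [0.5486, -0.3571], 'rect': ([548.3, -357.1], [28.8, 25.0], 18.3)}
[ 2.51533391 -4.75519447 -5.16422206]
```

View pics/w9.png

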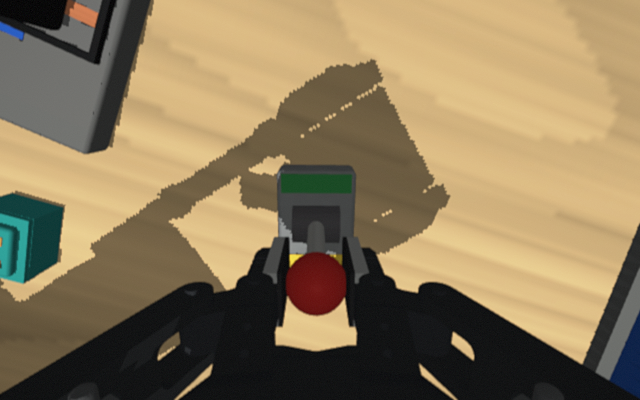

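The ball, at px (316,284), looks about upright. I'll let go and check it against the same cameras' first measurement.

```bash
python3 -m creep '[[0.5,0,0,0,0],[0.5,0,0,0,0],[0.5,0,0,0,0],[0.5,0,0,-0.06,0],[0.5,0,0,-0.15,0],[0.5,-0.1,0,-0.22,0],[0.5,-0.2,0,-0.22,0],[0.5,-0.25,0,-0.22,0],[0.5,-0.25,0,-0.22,0]]' 20
python3 - <<'E'
from h import *
T=eyes.get_image("top");S=eyes.get_image("scene");W=eyes.get_image("wrist"); cv2.imwrite("pics/w10.png",W["frame"][...,::-1])
cv2.imwrite("pics/s10.png",cv2.resize(S["frame"][180:250,170:250,::-1],(640,560),interpolation=cv2.INTER_CUBIC))
def cen(d,px,r=15):
    h=cv2.cvtColor(d["frame"],cv2.COLOR_RGB2HSV); m=cv2.inRange(h,(0,150,40),(9,255,255))|cv2.inRange(h,(172,150,40),(180,255,255)); k=np.zeros_like(m); k[px[1]-r:px[1]+r,px[0]-r:px[0]+r]=m[px[1]-r:px[1]+r,px[0]-r:px[0]+r]
    M=cv2.moments(k,True); return M["m10"]/M["m00"],M["m01"]/M["m00"],M["m00"]
a=cen(T,(474,222),22);b=cen(S,(197,208)); print(a,b,tri([(T,a[:2]),(S,b[:2])]))
u=np.array([.948,.317]);p0=np.array([.5082,-.3705])
for b in blobs(W,"red",.102,200)+blobs(W,"green",.025,100)+blobs(W,"yellow",.025,100): print(b, ((np.array(b["mean"])-p0)@u).round(4))
for d,p in((T,a[:2]),(S,b if 0 else cen(S,(197,208))[:2])): print(back(d,p,.102))
E
```

```text
clock: 24.55
position: [0.4286, -0.3962, 0.2089]
ee_rot: [0.0, 0.987, 0.158, -0.001]
contact_force: [0.3, 0.9, 0.5]
width: 0.0432
gripper_force: 0.0
(469.8076923076923, 219.80769230769232, 78.0) (196.48529411764707, 208.02941176470588, 68.0) [ 0.54887054 -0.3561481   0.10497527]
{'px': [317, 19], 'n': 1317, 'mean': [0.549, -0.3572], 'rect': ([548.4, -357.4], [23.2, 24.4], 18.2)} 0.0429
{'px': [613, 55], 'n': 4038, 'mean': [0.5893, -0.55], 'rect': ([593.0, -556.1], [62.9, 44.3], 11.6)} 0.02
{'px': [295, 7], 'n': 134, 'mean': [0.5684, -0.3317], 'rect': ([568.3, -333.0], [12.3, 9.3], 17.1)} 0.0694
{'px': [338, 7], 'n': 124, 'mean': [0.58, -0.3666], 'rect': ([578.7, -365.6], [11.4, 10.1], 18.2)} 0.0693
{'px': [316, 76], 'n': 706, 'mean': [0.5217, -0.3658], 'rect': ([521.6, -365.8], [12.6, 44.6], 18.2)} 0.0143
[[ 0.54937718 -0.35696591]]
[[ 0.54596859 -0.35723732]]
```

View pics/w10.png

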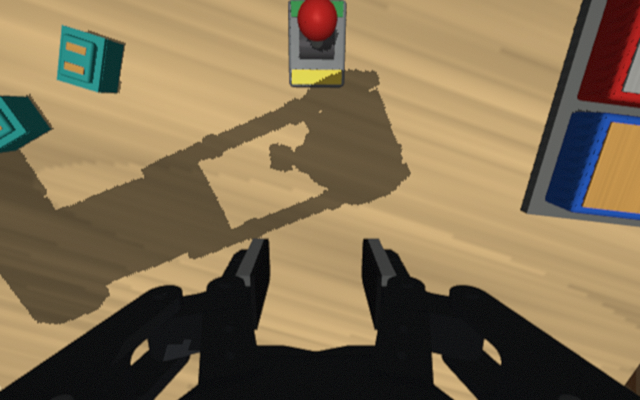

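The three checks put the lever within about 3 mm of upright (ball at px (317,19), between the marks). I'll wait over two seconds with the arm clear, closing the fingers meanwhile.

```bash
python3 -m creep '[[0,0,0,0,0],[0,0,0,0,0],[0,0,0,0,0],[0,0,0,0,0],[0,0,0,0,0],[0,0,0,0,0],[0,0,0,0,0],[0,0,0,0,0],[0,0,0,0,0],[0,0,0,0,0]]' 20 >/dev/null
python3 -m creep '[[0,0,0,0,0],[0,0,0,0,0],[0,0,0,0,0],[0,0,0,0,0],[0,0,0,0,0],[0,0,0,0,0],[0,0,0,0,0],[0,0,0,0,0],[0,0,0,0,0],[0,0,0,0,0]]' 20
python3 -m creep '[[0,0,0,0,0],[0,0,0,0,0],[0,0,0,0,0],[0,0,0,0,0],[0,0,0,0,0]]' >/dev/null
python3 -c "
from h import *
print(go([.5053,-.372],.102,np.radians(108.5)))"
```

```text
clock: 26.7
position: [0.4325, -0.3958, 0.2078]
ee_rot: [0.0, 0.987, 0.16, 0.0]
contact_force: [1.0, -0.2, 0.1]
width: 0.0001
gripper_force: 0.0
{'shift': [0.1533, 0.0008, 0.2116], 'ty_deg': np.float64(-71.6), 'q6': np.float64(0.39), 'pos': [0.4324, -0.3958, 0.2078], 'spin': np.float64(-0.0004)}
```

```bash
python3 -m creep '[[0,0.07,0.001,0.06,0],[0,0.14,0.001,0.14,0],[0,0.14,0.001,0.212,0],[0,0.15,0.001,0.212,0],[0,0.18,0.001,0.212,0],[0,0.21,0.001,0.212,0],[0,0.24,0.001,0.212,0],[0,0.265,0.001,0.212,0],[0,0.28,0.001,0.212,0],[0,0.286,0.001,0.212,0]]'
python3 -m creep '[[0,0.003,0,0,0],[0,0.003,0,0,0]]'
```

```text
clock: 28.2
position: [0.5675, -0.3519, 0.1026]
ee_rot: [0.001, 0.987, 0.161, -0.002]
contact_force: [-8.5, -3.6, 4.8]
width: -0.0
gripper_force: 5.0
clock: 28.4
position: [0.5674, -0.3519, 0.1027]
ee_rot: [0.001, 0.987, 0.16, -0.003]
contact_force: [-7.1, -3.3, 3.4]
width: -0.0001
gripper_force: 4.2
```

At the end stop: 8 N, and the tip is where the geometry says it should be. Now retreating to check.

```bash
python3 -m creep '[[0,-0.03,0,0,0],[0,-0.06,0,-0.03,0],[0,-0.1,0,-0.1,0],[0,-0.1,0,-0.17,0],[0,-0.1,0,-0.2,0],[0,-0.1,0,-0.2,0]]'
python3 - <<'E'
from h import *
T=eyes.get_image("top");S=eyes.get_image("scene")
def cen(d,px,r=15):
    h=cv2.cvtColor(d["frame"],cv2.COLOR_RGB2HSV); m=cv2.inRange(h,(0,150,40),(9,255,255))|cv2.inRange(h,(172,150,40),(180,255,255)); k=np.zeros_like(m); k[px[1]-r:px[1]+r,px[0]-r:px[0]+r]=m[px[1]-r:px[1]+r,px[0]-r:px[0]+r]
    M=cv2.moments(k,True); return M["m10"]/M["m00"],M["m01"]/M["m00"],M["m00"]
a=cen(T,(464,202),18);b=cen(S,(199,220),14); print(a,b,tri([(T,a[:2]),(S,b[:2])]))
for n,d in(("top",T),("scene",S)):
  for z,cs in((.046,("blue","green")),):
    for c in cs:
      for b in blobs(d,c,z,20):
        if .56<b["mean"][0]<.64 and -.14<b["mean"][1]<.1: print(n,c,b["mean"],b["rect"])
  for l in("key_left_top","key_start_top"): print(l,[(back(d,r["centre"],.046).round(4).tolist(),r["confidence"]) for r in eyes.place_of(n,l)])
print(go([.603,.0722],.12,np.radians(83.8)))
E
```

```text
clock: 29.0
position: [0.5229, -0.368, 0.2063]
ee_rot: [0.003, 0.987, 0.159, 0.003]
contact_force: [0.2, -0.9, 0.7]
width: 0.0
gripper_force: 0.0
(461.34567901234567, 203.79012345679013, 81.0) (202.03076923076924, 222.09230769230768, 65.0) [ 0.58982551 -0.34291164  0.08959213]
top blue [0.6105, 0.0699] ([606.0, 70.5], [93.5, 40.9], 83.8)
top blue [0.5908, -0.1158] ([585.9, -113.3], [95.3, 41.5], 84.0)
top green [0.5908, -0.022] ([590.8, -22.1], [30.4, 27.4], 1.1)
key_left_top [([[0.6061, 0.0757]], 0.61)]
key_start_top [([[0.5872, -0.0199]], 0.46)]
scene blue [0.6048, 0.071] ([605.7, 70.4], [29.1, 30.3], 80.6)
scene blue [0.5778, -0.1139] ([577.2, -114.2], [26.4, 11.4], 80.6)
scene green [0.5943, -0.0218] ([594.3, -21.8], [29.2, 30.3], 80.6)
scene green [0.6137, -0.1225] ([611.7, -122.8], [127.8, 57.2], 84.0)
key_left_top [([[0.6, 0.0702]], 0.4)]
key_start_top [([[0.5951, -0.0109]], 0.48), ([[0.806, -0.0242]], 0.28)]
{'shift': [0.4308, -0.7799, 0.1619], 'ty_deg': np.float64(-71.6), 'q6': np.float64(0.53), 'pos': [0.5216, -0.3659, 0.2003], 'spin': np.float64(0.0682)}
```

The lever moved symmetrically (41.4 mm and 43 mm either side of upright) and is against its stop. Now to the left blue key.

```bash
python3 -m creep '[[0,0.431,-0.78,0,0.068],[0,0.431,-0.78,0,0.068],[0,0.431,-0.78,0,0.068],[0,0.431,-0.78,0,0.068],[0,0.431,-0.78,0,0.068],[0,0.431,-0.78,0,0.068],[0,0.431,-0.78,0,0.068],[0,0.431,-0.78,0,0.068],[0,0.431,-0.78,0.07,0.068],[0,0.431,-0.78,0.13,0.068]]' 40
python3 -m creep '[[0,0,0,0,0],[0,0,0,0,0]]'
python3 - <<'E'
from h import *
W=eyes.get_image("wrist"); cv2.imwrite("pics/w11.png",W["frame"][...,::-1])
for b in blobs(W,"blue",.046,100)+blobs(W,"green",.046,100): print(b)
print(go([.603,.0722],.08,np.radians(83.8)))
E
```

```text
clock: 30.3
position: [0.6054, 0.0765, 0.1367]
ee_rot: [-0.001, 0.999, -0.051, 0.002]
contact_force: [-0.2, -1.1, -0.8]
width: -0.0001
gripper_force: 0.0
clock: 30.5
position: [0.6033, 0.0714, 0.1359]
ee_rot: [0.0, 0.999, -0.053, -0.001]
contact_force: [-0.3, 0.4, 0.5]
width: -0.0001
gripper_force: 0.0
{'px': [316, 168], 'n': 842, 'mean': [0.6314, 0.0694], 'rect': ([631.6, 68.4], [90.6, 4.1], 83.9)}
{'px': [572, 169], 'n': 885, 'mean': [0.6126, -0.1015], 'rect': ([612.6, -101.6], [90.8, 4.1], 83.9)}
{'px': [318, 208], 'n': 1280, 'mean': [0.6035, 0.0714], 'rect': ([603.4, 71.4], [27.1, 29.1], 83.8)}
{'px': [582, 209], 'n': 1567, 'mean': [0.5833, -0.1115], 'rect': ([583.4, -111.7], [34.5, 28.2], 56.1)}
{'px': [19, 325], 'n': 4623, 'mean': [0.5333, 0.3099], 'rect': ([530.6, 304.5], [40.2, 150.8], 69.4)}
{'px': [595, 122], 'n': 8063, 'mean': [0.6422, -0.1127], 'rect': ([642.0, -116.0], [65.9, 56.1], 83.9)}
{'px': [451, 209], 'n': 1417, 'mean': [0.5932, -0.0203], 'rect': ([593.0, -20.3], [31.9, 27.6], 41.3)}
{'shift': [-0.0031, -0.0024, 0.1146], 'ty_deg': np.float64(-96.1), 'q6': np.float64(1.68), 'pos': [0.6044, 0.0709, 0.1373], 'spin': np.float64(0.0002)}
```

View pics/w11.png

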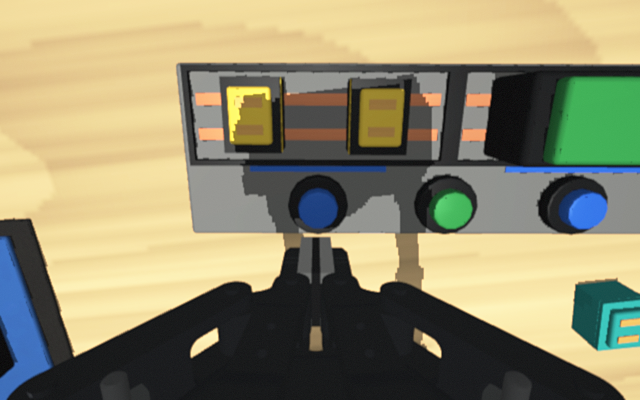

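The left blue key is at px (318,208), the start key at (451,209). The shut fingers are over the left key.

```bash
python3 -m creep '[[0,-0.001,-0.001,0.06,0],[0,-0.001,-0.001,0.1,0],[0,-0.001,-0.001,0.125,0],[0,-0.001,-0.001,0.132,0],[0,-0.001,-0.001,0.136,0],[0,-0.001,-0.001,0.14,0],[0,-0.001,-0.001,0.144,0],[0,-0.001,-0.001,0.144,0]]'
```

```text
clock: 31.35
position: [0.6037, 0.0721, 0.0652]
ee_rot: [0.0, 0.999, -0.053, 0.0]
contact_force: [0.1, -0.5, -0.3]
width: 0.0
gripper_force: 0.0
```

```bash
python3 -m creep '[[0,0,0,0.004,0],[0,0,0,0.008,0],[0,0,0,0.012,0],[0,0,0,0.012,0]]';python3 -m creep '[[0,0,0,0.004,0],[0,0,0,0.008,0],[0,0,0,0.008,0]]'
```

```text
clock: 31.75
position: [0.6036, 0.0722, 0.0587]
ee_rot: [0.0, 0.999, -0.053, 0.0]
contact_force: [-0.4, -0.3, 2.1]
width: 0.0
gripper_force: 1.0
clock: 32.05
position: [0.6036, 0.0722, 0.0549]
ee_rot: [-0.0, 0.999, -0.053, 0.0]
contact_force: [-1.0, 0.8, 4.5]
width: -0.0
gripper_force: 2.2
```

```bash
python3 -m creep '[[0,0,0,0.004,0],[0,0,0,0.006,0],[0,0,0,0.008,0],[0,0,0,0.008,0]]'
```

```text
clock: 32.45
position: [0.6037, 0.0722, 0.0538]
ee_rot: [-0.0, 0.999, -0.053, 0.001]
contact_force: [-5.0, 0.6, 19.7]
width: -0.0001
gripper_force: 10.0
```

```bash
python3 -m creep '[[0,0,0,-0.02,0],[0,0,0,-0.08,0],[0,0,0,-0.11,0],[0,0,0.1,-0.11,0],[0,-0.001,0.186,-0.11,0],[0,-0.001,0.186,-0.11,0],[0,-0.001,0.186,-0.11,0]]'
python3 - <<'E'
from h import *
W=eyes.get_image("wrist")
for b in blobs(W,"green",.046,300): print(b)
print(go([.593,-.0205],.064))
E
```

```text
clock: 33.15
position: [0.5927, -0.0211, 0.1053]
ee_rot: [-0.0, 0.999, -0.055, -0.0]
contact_force: [0.5, -0.5, 0.8]
width: 0.0001
gripper_force: 0.0
{'px': [517, 121], 'n': 26277, 'mean': [0.6404, -0.1375], 'rect': ([639.2, -140.9], [143.9, 58.1], 83.7)}
{'px': [320, 220], 'n': 1489, 'mean': [0.5952, -0.0224], 'rect': ([595.4, -22.8], [27.8, 25.4], 71.5)}
{'shift': [0.0005, 0.0006, 0.0826], 'ty_deg': np.float64(-96.2), 'q6': np.float64(1.53), 'pos': [0.5928, -0.0202, 0.1053]}
```

Centred on the start key within about 2 mm; pressing.

```bash
python3 -m creep '[[0,0.003,0.002,0.04,0],[0,0.003,0.002,0.07,0],[0,0.003,0.002,0.085,0],[0,0.003,0.002,0.092,0],[0,0.003,0.002,0.098,0],[0,0.003,0.002,0.102,0],[0,0.003,0.002,0.106,0],[0,0.003,0.002,0.108,0],[0,0.003,0.002,0.108,0]]'
```

```text
clock: 34.1
position: [0.5945, -0.0208, 0.0539]
ee_rot: [-0.0, 0.999, -0.053, 0.001]
contact_force: [-3.8, 4.1, 12.7]
width: 0.0001
gripper_force: 6.3
```

Bottomed out (12.7 N). Retreating for a final look.

```bash
python3 -m creep '[[0,0,0,-0.03,0],[0,0,0,-0.12,0],[0,0,0,-0.2,0],[0,-0.1,0,-0.28,0],[0,-0.3,0,-0.3,0],[0,-0.45,0,-0.3,0],[0,-0.5,0,-0.3,0],[0,-0.5,0,-0.3,0],[0,-0.5,0,-0.3,0]]'
python3 - <<'E'
from h import *
T=eyes.get_image("top");S=eyes.get_image("scene")
a=cv2.resize(T["frame"][110:320,120:520,::-1],(560,294));b=cv2.resize(S["frame"][150:300,170:500,::-1],(560,255))
cv2.imwrite("pics/final.png",np.vstack([a,b]))
E
```

```text
clock: 35.0
position: [0.3405, 0.0058, 0.2016]
ee_rot: [0.0, 0.999, -0.053, -0.001]
contact_force: [0.6, -0.9, -0.1]
width: 0.0002
gripper_force: 0.0
```

View pics/final.png

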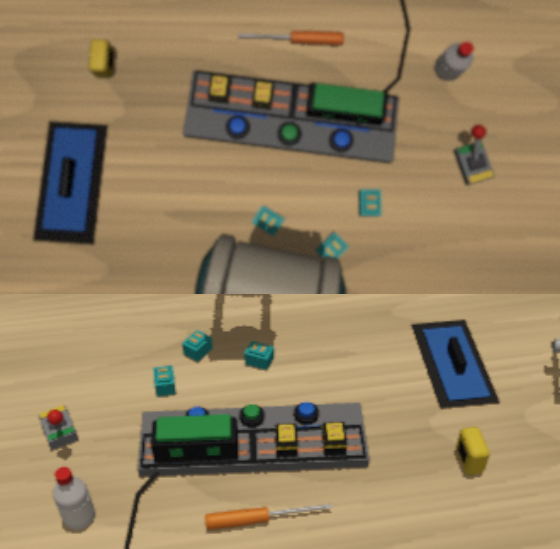

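The final picture shows everything in place: the cover flat on the mat, both packs in the left bank, the lever over to green, and the bystanders where they were.

```bash
python3 -c "
from rig import manip
print(manip.sign_off())"
```

```text
the job is handed in; nothing more can be done
None
```

The job is handed in at about 35 s: the cover is flat on the mat, both yellow packs (the only two on the bench) stand in the left bank, the feed switch was held at off for over two seconds and then pushed to the green stop, and the left blue key and then the green start key were pressed fully down; sign-off returned no verdict.

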